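Put away the sorted bolt in its drawer

ROBOT

A 7-joint arm with a two-finger parallel gripper is mounted at the origin on the work surface. World frame = base frame: x ahead of the robot, y to its left, z up, the work surface at z = 0. Lengths are in m, angles in degrees, forces in N, time in s.
With the tool pointing down it reaches from about 0.425 to 0.925 m from the base axis. Payload 6.8 kg.
Tool frame: the origin (TCP) lies midway between the tips of the shut fingers; the grasp point (between the pads) lies 19 mm behind it (arm.pinch_z is the z of the grasp point in the tool frame, in m); z points along the fingers, y is the line along which they close (so a half turn about z gives the same grasp; the last joint's range is limited). The gripper opens to 85 mm and grips with 20 to 120 N. Pads are 22 mm wide; open, the fingers measure 114 mm over their backs; the gripper's body (76 mm by 85 mm) begins 54 mm behind the grasp point. The pads swing forward as they close: fully open they stand 13 mm farther back than shut.
Start: joints at [70.697, 27.33, 1.283, 89.118, -0.659, 63.558, -4.761], TCP at [0.153, -0.657, 0.231] pointing down, gripper open.
Joint ranges: [-169.35, 169.35], [-19.33, 120.38], [-80.79, 83.38], [13.8, 139.57], [-78.32, 258.32], [9.67, 109.79], [-169.56, 169.56]. Speed limits (degrees/s): [136.94, 136.94, 180, 180, 180, 180, 180].

INTERFACE

Orientations are given as [roll, pitch, yaw] about the fixed x, y, z axes, in that order (R = Rz(yaw) Ry(pitch) Rx(roll)).
In Python, from station import arm, read_camera gives the robot as it stands.
- The arm moves only by the tool jog_arm, never from a script. Its argument "targets" is a list of rows, each a list of 3 entries, a list of its own where there are three numbers: the shift along the tool's x, y, z normalised to -1 to 1, where 1 is 0.25 m, then the turn, a rotation vector about the tool's x, y, z normalised to -1 to 1, where 1 is pi/2 rad, then the opening, from 0 (shut) to 1 (fully open). A call has 1 to 10 rows; each row is the pose to reach, as a shift and turn from the pose commanded when the call began, along the tool's axes at that moment; what a row does not reach only later rows make up. A row lasts 1/12 s, in which the tool goes at most 41.7 mm and 7.16 degrees, less where a joint would pass 70% of its speed; a pose out of reach is approached as far as the arm can. A call with a number of a shift or a turn outside -1 to 1 is refused whole. A call with a gripper value outside its range is refused whole. The fingers move at their own pace and stop on an object; "squeeze" is the grip in N (left out, the last holds). Time passes only in rows, so rows that repeat a pose let the fingers close. It gives the time, the measured TCP pose, the force, the opening and the grip force at its end, in the units of the state.
- arm.state(): the state, without advancing time (a new reading comes with each control period).
- read_camera(name): name is "scene" or "top"; returns a dict with "frame" (480x640x3 uint8, blue, green, red), "depth" (480x640 float32, m along the optical axis (not along the pixel's ray), 0 where there is no reading), "fov_y" (degrees; the focal length in pixels is half the picture's height over the tangent of half this angle, whatever the lens; pixels are square), "cx", "cy" (the principal point, pixels), "rvec" (rotation vector, rad) and "tvec" (3), from world to camera coordinates, as OpenCV has them. Camera axes: x right, y down, z forward; pixel columns grow to the right and rows downward; lengths in m; the calibration is good to about 2 mm. A picture is of the moment at which its call begins.
- arm.sign_off(): hands the job in; it is judged then, once.
The state is a dict: "t": time; "joints": joint angles; "qd": joint speeds; "joint_efforts": joint torques, N m; "tool_pos": TCP position; "tcp_rot": TCP orientation; "wrist_force": force on the tool from outside, world axes, zero at the start; "torque": the same for the moment, N m; "width": finger opening in m; "gripper_force": force on a finger pad.
Only numpy, scipy, OpenCV 4.12 (cv2) and the standard library are available. Lean on these libraries where they do the work, as an engineer would, in place of code of your own. Each camera call takes 0.05 s, during which the arm holds its last target. There are 200 camera calls.

TASK

Tidy the bolt-sorting bench: first lift the big loose hex nut out of the way of the drawer with the bar handle and lay it flat in the clear part of the shallow tray, without knocking it against the drawer unit. Then pull that drawer all the way out to its stop and lay the single bolt that lies by the white bottle flat in its front compartment, leaving the drawer fully open. Keep the knob-handled drawer shut and leave the tin, the carton, the wrench and the bottle where they are.

Things in the scene. Friction and masses are not known exactly. Their poses are not given: they have to be found in the camera images.
- bolt_unit: Fixed low grey steel drawer unit, 220 deep (its x) x 200 wide (y) x 90 high, one drawer with a horizontal bar handle. Origin at the middle of the lower edge of its front, which faces the robot; it reaches 220 back along its +x and the drawer slides out along its -x. It may stand left or right of the knob unit, turned by up to 7 degrees.
- bolt_drawer (a joint): How far the bar-handled drawer is out, in m: 0 shut, 0.150 at its stop; starts 0 to 0.015. Slides stiffly (about 3 N).
- bolt_drawer_handle (a point): Middle of that drawer's bar handle: round steel bar 11 in diameter, 100 long along the unit's y, its axis 48 in front of the drawer's face and 60 above the bench (30 below the unit's top); the posts to the face are 46 either side of the middle. Moves with the drawer; axes as the unit.
- bolt_drawer_front (a point): Centre of the inner floor (14 above the bench) of that drawer's front compartment, which measures 93 (unit's x) x 166 (y); side walls reach 51, the divider behind it 39 and the drawer's front panel 64 above that floor. The compartment behind the divider holds other bolts. Moves with the drawer; with the drawer shut it lies under the unit's top. Axes as the unit.
- knob_unit: Fixed drawer unit like the other, but its drawer has a round knob (28 in diameter, its end 43 out from the face, 60 above the bench). Origin at the middle of the lower edge of its front; it reaches back along its +x.
- knob_drawer (a joint): How far the knob-handled drawer is out, in m: 0 shut (as it starts).
- tray: Fixed shallow aluminium tray on the bench in front of the knob unit, 140 (its x) x 170 (its y) x 20 high, walls and floor 3 thick. Origin at the centre of its underside. Two small nuts, fixed, 18 high, fill its +y end (tray y above 37); the rest is clear.
- tray_space (a point): Centre of the tray's clear part, on its inner floor (3 above the bench), at tray y = -25; axes as the tray.
- nut: Big loose dark steel hex nut lying flat on the bench in the drawer's way, 55 across flats, 64 across corners, 30 high, hole 36, 0.4 kg. Origin at the centre of its underside; z is the hole's axis; its x axis and every 60 degrees from it point square out of a flat.
- bolt: Loose black bolt lying on the bench far to the left or right, 115 long along its x, shank 20 in diameter; hexagonal head at the -x end (13 long) and a bright hex nut run on near the +x end (from 35.5 to 51.5 along x), both 30 across flats, so it lies level with its axis 15 up. About 0.4 kg. Origin midway along it, at its underside.
- tin: Round steel tin, 60 in diameter, 85 high, standing at the other end of the bench from the bolt. Origin at the centre of its underside. To be left alone.
- carton: Cardboard carton 70 x 130 x 70 high standing on top of the bar-handled unit towards the back. Origin at the centre of its underside. To be left alone.
- oil_bottle: White plastic bottle with a black cap, 44 in diameter, 170 high, standing close beyond the nut end of the loose bolt, its centre 100 to 125 from the bolt's middle. Origin at the centre of its underside. To be left alone.
- wrench: Wrench 160 long lying on top of the knob unit. Origin at its underside. To be left alone.
Not all that is in view belongs to the job. There is more than one size of the nut; the one meant has the size given above. Leave any yellow look-alike of the bolt alone.

How it is judged (in metres and radians):
On the way, in this order (a step that is already met when the one before it is completed fails the run):
1. the big nut lies flat and released in the clear part of the tray, the bar-handled drawer still shut (less than 40 mm out) (x of nut in the frame of tray between -0.06 and 0.06 m and y of nut in the frame of tray between -0.075 and 0.045 m and z of nut in the frame of tray below 0.01 m and angle between the z axis of nut and the z axis of tray, either way round below 0.12 rad and linear speed of nut below 0.02 m/s and contact force between nut and the fingers below 0.1 N and value of joint bolt_drawer below 0.04 m), for 0.2 s.
2. the bar-handled drawer is out to its stop (within 4 mm) (value of joint bolt_drawer above 0.146 m), for 0.2 s.
At the end, for the whole second after the job is handed in: Bolt level (8 deg) and still on the front compartment floor (centre within 45 x 60 mm) of the bar-handled drawer, which is within 4 mm of its stop; big nut flat and still on the tray's clear floor; knob drawer shut (10 mm); tin, carton, wrench, bottle within 20 mm of their starts (x of bolt in the frame of bolt_drawer_front between -0.045 and 0.045 m and y of bolt in the frame of bolt_drawer_front between -0.06 and 0.06 m and z of bolt in the frame of bolt_drawer_front below 0.032 m and angle between bolt's own x axis and vertical between 1.43 and 1.71 rad and linear speed of each of bolt, nut below 0.02 m/s and x of nut in the frame of tray between -0.06 and 0.06 m and y of nut in the frame of tray between -0.075 and 0.045 m and z of nut in the frame of tray below 0.01 m and angle between the z axis of nut and the z axis of tray, either way round below 0.12 rad and contact force between nut and the fingers below 0.1 N and value of joint bolt_drawer above 0.146 m and velocity of joint bolt_drawer below 0.01 m/s and value of joint knob_drawer below 0.01 m and distance of each of tin, carton, wrench, oil_bottle from where it was at the start of the episode below 0.02 m); the robot touches nothing.
It fails at once if the big nut is knocked against the bar-handled drawer unit, its drawer or its handle (over 2 N) (contact force between nut and bolt_unit above 2 N).
It fails at once if the knob-handled drawer is pulled more than 20 mm open (value of joint knob_drawer above 0.02 m).
It fails at once if the tin, carton, wrench or bottle is moved by more than 20 mm (distance of any of tin, carton, wrench, oil_bottle from where it was at the start of the episode above 0.02 m).
It also fails if it takes over 69 s, if anything falls off the work surface, if the arm or the gripper's body presses on something with over 40 N, if the wrist force passes 120 N, or if a joint passes its speed limit or range.

## Working session

There is one attempt and no reset: what is moved stays moved. The work goes in short steps, Python scripts to look and compute and a tool call to move; the robot and the scene stay as the last step left them, time stands still between calls to the robot, and variables do not carry over. Pictures are saved under pics/ and viewed, at most 10 in all, crops included, and the job is handed in when it is done.

Besides the shell and the picture viewer there is one more tool, called after "Call:" by a JSON object that holds its "api" and its "payload", one argument or row to a line. jog_arm: Moves the arm, as the interface text tells. Scaled input: -1 to 1 covers 0.25 m each way for a shift and pi/2 rad each way for a turn. Its arguments: {"type":"object","properties":{"targets":{"type":"array","items":{"type":"array"}},"squeeze":{"type":"number"}},"required":["targets"]}

```bash
mkdir -p pics; ls; cat > h.py <<'E'
import numpy as np, cv2
from station import arm, read_camera
def P(c):
    R=cv2.Rodrigues(np.array(c["rvec"],float))[0]; t=np.array(c["tvec"],float).ravel()
    f=c["frame"].shape[0]/2/np.tan(np.radians(c["fov_y"])/2); return R,t,f
def cloud(c):
    R,t,f=P(c); v,u=np.mgrid[0:480,0:640]; d=c["depth"]
    p=np.stack([(u-c["cx"])/f*d,(v-c["cy"])/f*d,d],-1)
    w=(p-t)@R; w[d<=0]=np.nan; return w
def ray(c,u,v,z):
    R,t,f=P(c); o=-R.T@t; d=R.T@np.array([(u-c["cx"])/f,(v-c["cy"])/f,1]); return o+d*(z-o[2])/d[2]
E
python3 - <<'E'
from h import *
import pickle
s=arm.state(); print(s, arm.pinch_z)
for n in("scene","top"):
    c=read_camera(n); cv2.imwrite(f"pics/{n}0.png",c["frame"]); pickle.dump(c,open(n+"0.pkl","wb"))
    R,t,f=P(c); print(n,-R.T@t,f,R[2])
E
```

```text
pics
{'t': 0.0, 'joints': array([70.69779035, 27.37500378,  1.28010952, 89.17652763, -0.6604315 ,
       63.55615966, -4.76055244]), 'qd': array([ 0.02219812,  0.00275143, -0.01932472, -0.00554346, -0.00356671,
       -0.01471434,  0.0659989 ]), 'joint_efforts': array([-5.46787232e-04, -5.96444035e+01,  1.60701815e+00, -2.81204510e+01,
        1.22867691e-02,  9.34755779e-03, -7.81196036e-06]), 'tool_pos': array([ 0.15295309, -0.65686087,  0.23034814]), 'tcp_rot': array([-1.79899818e+02,  6.09405049e-03,  1.31097176e+01]), 'wrist_force': array([0.31230293, 0.32658351, 0.17335341]), 'torque': array([-0.00943486,  0.00565921,  0.04251081]), 'gripper_force': 0.0, 'width': 0.08542210824637617} -0.0187
scene [ 1.04470867 -0.53839685  0.78648929] 462.73321460442645 [-0.47677629  0.52752547 -0.70313672]
top [0.47794908 0.0161873  1.31792711] 516.4137220415483 [ 0.04882113  0.00467819 -0.99879658]
```

View pics/scene0.png

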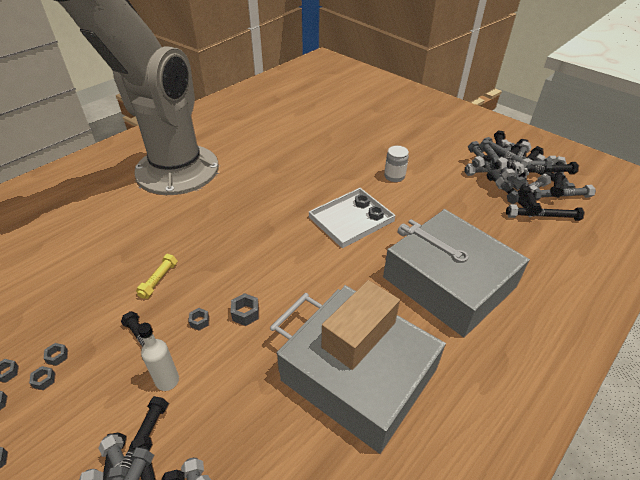

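View pics/top0.png

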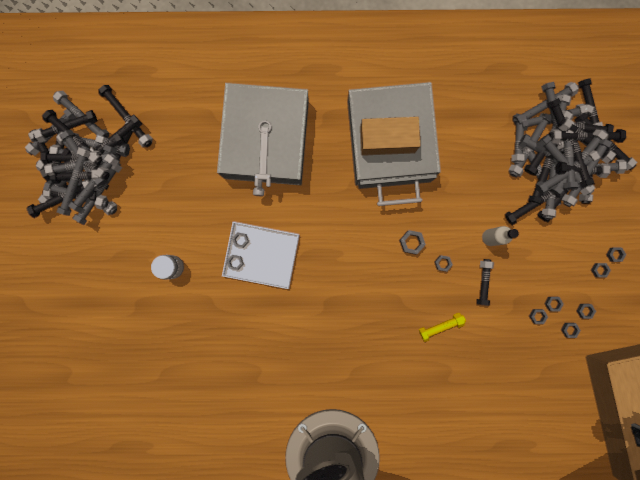

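The scene view shows the big nut at (245,308), just left of the bar-handled drawer. In the top view:
- The nut is at (412,242), with a smaller nut at (443,264).
- The bolt is at (485,283) with its bright nut end up, and the bottle is at (495,237).
- The tray is at (260,255), with its small nuts at the left end.
- The handle bar runs along (400,201).

```bash
python3 - <<'E'
from h import *
import pickle
c=pickle.load(open("top0.pkl","rb")); w=cloud(c); f=c["frame"].astype(int)
hsv=cv2.cvtColor(c["frame"],cv2.COLOR_BGR2HSV).astype(int)
def comp(m,u,v,r):
    mm=np.zeros((480,640),np.uint8); mm[v-r:v+r,u-r:u+r]=m[v-r:v+r,u-r:u+r]
    n,l,s,ce=cv2.connectedComponentsWithStats(mm,connectivity=8); k=1+np.argmax(s[1:,4]); return l==k
H=w[...,2]
print("bench z",np.nanmedian(H[300:330,100:300]))
# nut
low=(hsv[...,1]<110)
m=comp(low|(H>0.012),412,242,20); ct=cv2.findContours(m.astype(np.uint8),0,2)[0]
for nm,mk in(("nut col",comp(low,412,242,20)),("nut H",comp(H>0.022,412,242,20))):
    hull=cv2.convexHull(max(cv2.findContours(mk.astype(np.uint8),0,1)[0],key=len))[:,0]
    pts=np.array([ray(c,u,v,0.03)[:2] for u,v in hull])
    th=np.radians(np.arange(0,60,2)); 
    def wd(t):
        q=pts@np.array([np.cos(t),np.sin(t)]); return q.max()-q.min()
    W=[np.mean([wd(t+k*np.pi/3) for k in range(3)]) for t in th]
    mn,_=cv2.minEnclosingCircle(pts.astype(np.float32)), 0
    print(nm,mk.sum(),mn,"flat dir",np.degrees(th[np.argmin(W)]),min(W),max(W),"z",np.nanmedian(H[mk]))
# bolt
for nm,mk in(("bolt H",comp(H>0.008,485,283,32)),("bolt dark",comp((hsv[...,2]<70)|(hsv[...,1]<90),485,283,32))):
    v,u=np.nonzero(mk); pts=np.array([ray(c,a,b,0.015)[:2] for a,b in zip(u,v)]).astype(np.float32)
    print(nm,mk.sum(),cv2.minAreaRect(pts),"zmax",np.nanmax(H[mk]),u.min(),u.max(),v.min(),v.max())
# tray
mk=comp((hsv[...,1]<60)&(hsv[...,2]>120),262,255,50); v,u=np.nonzero(mk)
pts=np.array([ray(c,a,b,0.02)[:2] for a,b in zip(u,v)]).astype(np.float32); print("tray",cv2.minAreaRect(pts),"z",np.nanpercentile(H[mk],[5,50,95]))
# unit top
for nm,u0,v0 in(("bar",394,135),("knob",263,135)):
    mk=comp((H>0.075)&(w[...,0]>0.55),u0,v0,65);v,u=np.nonzero(mk)
    pts=w[mk][:,:2].astype(np.float32); pts=np.array([ray(c,a,b,0.09)[:2] for a,b in zip(u,v) if 0.07<H[b,a]<0.10]).astype(np.float32)
    print(nm,cv2.minAreaRect(pts),np.nanmedian(H[mk]))
# handle bar
mk=comp((H>0.045)&(H<0.075)&(hsv[...,1]<90),400,200,24); v,u=np.nonzero(mk); pts=np.array([ray(c,a,b,0.0655)[:2] for a,b in zip(u,v)]).astype(np.float32)
print("handle",mk.sum(),cv2.minAreaRect(pts),cv2.boxPoints(cv2.minAreaRect(pts)),np.nanmedian(H[mk]))
# bottle
mk=comp(H>0.03,497,237,25);print("bottle",np.nanmean(w[mk],0),np.nanmax(H[mk]),np.nanmin(w[mk],0),np.nanmax(w[mk],0))
for z in(0.,):print("bottle base-ish", ray(c,490,237,0.1))
E
```

```text
bench z -0.0003404404724758979
nut col 283 ((0.5363924503326416, -0.2039669007062912), 0.03182389959692955) flat dir 48.00000000000001 0.05610261565602568 0.06202579483818093 z 0.02917855597323847
nut H 263 ((0.5361491441726685, -0.2028992921113968), 0.030928917229175568) flat dir 48.00000000000001 0.055540582000363735 0.061160612982167344 z 0.02941055132729562
bolt H 446 ((0.4350300431251526, -0.3859504163265228), (0.03383166342973709, 0.11555115878582001), 83.04275512695312) zmax 0.03447982583166043 476 493 259 305
bolt dark 416 ((0.4351591169834137, -0.3871046304702759), (0.03311222046613693, 0.11490792781114578), 84.30569458007812) zmax 0.03447982583166043 477 493 259 305
tray ((0.5058149695396423, 0.17736613750457764), (0.17206592857837677, 0.1401478797197342), 78.76949310302734) z [-0.00166131  0.00309057  0.0196622 ]
bar ((0.7947824597358704, -0.15259334444999695), (0.23314346373081207, 0.2012648582458496), 4.848856449127197) 0.09078016143109094
knob ((0.7907061576843262, 0.16538019478321075), (0.20105186104774475, 0.2448756992816925), 84.92285919189453) 0.08998585694227701
handle 388 ((0.6568741798400879, -0.16934791207313538), (0.05767393857240677, 0.11756984144449234), 4.850114822387695) [[ 0.6231702  -0.11321163]
 [ 0.6331107  -0.2303605 ]
 [ 0.69057816 -0.22548419]
 [ 0.68063766 -0.10833533]] 0.06397112790914969
bottle [ 0.54583914 -0.39529987  0.10877794] 0.17326375389285698 [ 0.52567801 -0.42088799  0.03029828] [ 0.56868667 -0.38195975  0.17326375]
bottle base-ish [ 0.54292361 -0.37480501  0.1       ]
```

```bash
cat >> h.py <<'E'
from scipy.spatial.transform import Rotation as Ro
def plan(*goals, start=None):
    """goals: (x,y,z,yaw); prints per-call shift/turn, each taken from the previous goal"""
    s=arm.state(); p=np.array(s["tool_pos"]); R=Ro.from_euler("xyz",s["tcp_rot"],degrees=True)
    print("t",s["t"],"at",p.round(4),np.round(s["tcp_rot"],2),"w",s["width"])
    for g in goals:
        R2=Ro.from_euler("xyz",[180,0,g[3]],degrees=True); d=np.array(g[:3])-p
        sh=R.inv().apply(d)/.25; tn=(R.inv()*R2).as_rotvec()/(np.pi/2)
        print(g,sh.round(4).tolist(),tn.round(4).tolist(),"rows",max(np.linalg.norm(d)/.0417,np.linalg.norm(tn)*90/7.16).round(1))
        p=np.array(g[:3]);R=R2
E
python3 -c "
from h import *
plan((.29,-.49,.24,40),(.42,-.35,.24,60),(.536,-.2035,.12,78),(.536,-.2035,.002,78))"
```

```text
t 0.1 at [ 0.153  -0.6569  0.2304] [-1.799e+02  1.000e-02  1.311e+01] w 0.08511976738447376
(0.29, -0.49, 0.24, 40) [0.6853, -0.5259, -0.0376] [-0.0011, -0.0002, -0.2988] rows 5.2
(0.42, -0.35, 0.24, 60) [0.7583, -0.0947, -0.0] [-0.0, 0.0, -0.2222] rows 4.6
(0.536, -0.2035, 0.12, 78) [0.7395, 0.1088, 0.48] [-0.0, 0.0, -0.2] rows 5.3
(0.536, -0.2035, 0.002, 78) [0.0, -0.0, 0.472] [0.0, 0.0, 0.0] rows 2.8
```

Call:
{"api": "jog_arm", "payload": {
  "targets": [
    [[0.3, -0.24, -0.02], [0, 0, -0.13], 1],
    [[0.6853, -0.5259, -0.0376], [-0.0011, 0, -0.2988], 1],
    [[0.6853, -0.5259, -0.0376], [-0.0011, 0, -0.2988], 1],
    [[0.6853, -0.5259, -0.0376], [-0.0011, 0, -0.2988], 1],
    [[0.6853, -0.5259, -0.0376], [-0.0011, 0, -0.2988], 1],
    [[0.6853, -0.5259, -0.0376], [-0.0011, 0, -0.2988], 1]
  ]
}}

```text
t: 0.6
tool_pos: [0.2962, -0.4841, 0.2409]
tcp_rot: [179.9, -0.2, 40.6]
wrist_force: [0.5, 0.3, 0.3]
width: 0.0854
gripper_force: 0.0
```

Call:
{"api": "jog_arm", "payload": {
  "targets": [
    [[0.7583, -0.0947, 0], [0, 0, -0.2222], 1],
    [[0.7583, -0.0947, 0], [0, 0, -0.2222], 1],
    [[0.7583, -0.0947, 0], [0, 0, -0.2222], 1],
    [[0.7583, -0.0947, 0], [0, 0, -0.2222], 1],
    [[0.7583, -0.0947, 0], [0, 0, -0.2222], 1]
  ]
}}

```text
t: 1.02
tool_pos: [0.4232, -0.3462, 0.2406]
tcp_rot: [179.9, -0.1, 60.3]
wrist_force: [1.0, -0.3, 0.3]
width: 0.0852
gripper_force: 0.0
```

Call:
{"api": "jog_arm", "payload": {
  "targets": [
    [[0.7395, 0.1088, 0.48], [0, 0, -0.2], 1],
    [[0.7395, 0.1088, 0.48], [0, 0, -0.2], 1],
    [[0.7395, 0.1088, 0.48], [0, 0, -0.2], 1],
    [[0.7395, 0.1088, 0.48], [0, 0, -0.2], 1],
    [[0.7395, 0.1088, 0.48], [0, 0, -0.2], 1],
    [[0.7395, 0.1088, 0.48], [0, 0, -0.2], 1],
    [[0.7395, 0.1088, 0.48], [0, 0, -0.2], 1],
    [[0.7395, 0.1088, 0.48], [0, 0, -0.2], 1]
  ]
}}

```text
t: 1.68
tool_pos: [0.5359, -0.204, 0.1198]
tcp_rot: [-180.0, 0.1, 78.1]
wrist_force: [-0.9, -0.4, 0.0]
width: 0.0853
gripper_force: 0.0
```

Call:
{"api": "jog_arm", "payload": {
  "targets": [
    [[0, 0, 0.16], [0, 0, 0], 1],
    [[0, 0, 0.3], [0, 0, 0], 1],
    [[0, 0, 0.4], [0, 0, 0], 1],
    [[0, 0, 0.46], [0, 0, 0], 1],
    [[0, 0, 0.466], [0, 0, 0], 1],
    [[0, 0, 0.466], [0, 0, 0], 1]
  ],
  "squeeze": 40
}}

```text
t: 2.18
tool_pos: [0.5355, -0.2063, 0.0041]
tcp_rot: [180.0, 0.1, 77.9]
wrist_force: [-0.5, -0.1, 0.2]
width: 0.085
gripper_force: 0.0
```

Call:
{"api": "jog_arm", "payload": {
  "targets": [
    [[0, 0, 0], [0, 0, 0], 0.75],
    [[0, 0, 0], [0, 0, 0], 0.65],
    [[0, 0, 0], [0, 0, 0], 0.5],
    [[0, 0, 0], [0, 0, 0], 0.4],
    [[0, 0, 0], [0, 0, 0], 0.3],
    [[0, 0, 0], [0, 0, 0], 0.3],
    [[0, 0, 0], [0, 0, 0], 0.3],
    [[0, 0, 0], [0, 0, 0], 0.3]
  ],
  "squeeze": 40
}}

```text
t: 2.85
tool_pos: [0.537, -0.2052, 0.0057]
tcp_rot: [179.8, 0.1, 78.0]
wrist_force: [-2.0, -0.3, 5.9]
width: 0.0547
gripper_force: 42.8
```

```bash
python3 -c "
from h import *
c=read_camera('scene'); cv2.imwrite('pics/g1.png',cv2.resize(c['frame'][200:400,120:420],None,fx=2,fy=2))
plan((.536,-.2035,.12,78))"
```

```text
t 2.9 at [ 0.537  -0.2052  0.0057] [1.7982e+02 1.4000e-01 7.7960e+01] w 0.054241098520128324
(0.536, -0.2035, 0.12, 78) [0.0048, -0.004, -0.4571] [0.002, 0.0015, -0.0004] rows 2.7
```

View pics/g1.png

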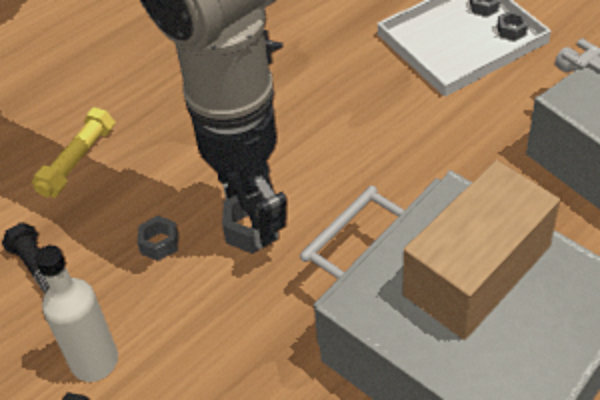

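The nut is held across its flats (54.5 mm), with the drawer handle clear to its right. I'll lift it and carry it to the tray.

Call:
{"api": "jog_arm", "payload": {
  "targets": [
    [[0, 0, -0.06], [0, 0, 0], 0.3],
    [[0, 0, -0.2], [0, 0, 0], 0.3],
    [[0, 0, -0.34], [0, 0, 0], 0.3],
    [[0, 0, -0.44], [0, 0, 0], 0.3],
    [[0, 0, -0.48], [0, 0, 0], 0.3],
    [[0, 0, -0.48], [0, 0, 0], 0.3]
  ],
  "squeeze": 50
}}

```text
t: 3.4
tool_pos: [0.5378, -0.2048, 0.1268]
tcp_rot: [179.6, 0.1, 78.0]
wrist_force: [-0.2, -0.1, -4.3]
width: 0.054
gripper_force: 57.0
```

```bash
python3 -c "
from h import *
plan((.515,-.02,.125,78.8),(.501,.153,.125,78.8),(.501,.153,.01,78.8)); print(arm.state()['gripper_force'])"
```

```text
t 3.4 at [ 0.5378 -0.2048  0.1268] [1.7963e+02 1.4000e-01 7.7980e+01] w 0.054043803996823396
(0.515, -0.02, 0.125, 78.8) [0.7041, -0.2433, 0.004] [0.0041, 0.0015, -0.0091] rows 4.5
(0.501, 0.153, 0.125, 78.8) [0.6679, -0.1893, -0.0] [0.0, 0.0, 0.0] rows 4.2
(0.501, 0.153, 0.01, 78.8) [-0.0, -0.0, 0.46] [0.0, 0.0, 0.0] rows 2.8
57.00717866420746
```

Call:
{"api": "jog_arm", "payload": {
  "targets": [
    [[0.08, -0.03, 0], [0, 0, 0], 0.3],
    [[0.2, -0.07, 0], [0, 0, 0], 0.3],
    [[0.34, -0.12, 0], [0, 0, -0.005], 0.3],
    [[0.48, -0.17, 0], [0, 0, -0.009], 0.3],
    [[0.6, -0.21, 0.004], [0, 0, -0.009], 0.3],
    [[0.7041, -0.2433, 0.004], [0.003, 0.0015, -0.0091], 0.3]
  ]
}}

```text
t: 3.9
tool_pos: [0.5109, -0.0168, 0.1206]
tcp_rot: [-179.6, -0.0, 78.9]
wrist_force: [-0.1, -0.1, -3.1]
width: 0.0542
gripper_force: 56.9
```

Call:
{"api": "jog_arm", "payload": {
  "targets": [
    [[0.14, -0.04, 0], [0, 0, 0], 0.3],
    [[0.28, -0.08, 0], [0, 0, 0], 0.3],
    [[0.42, -0.12, 0], [0, 0, 0], 0.3],
    [[0.53, -0.15, 0], [0, 0, 0], 0.3],
    [[0.62, -0.176, 0], [0, 0, 0], 0.3],
    [[0.6679, -0.1893, 0], [0, 0, 0], 0.3],
    [[0.6679, -0.1893, 0], [0, 0, 0], 0.3],
    [[0.6679, -0.1893, 0], [0, 0, 0], 0.3]
  ]
}}

```text
t: 4.57
tool_pos: [0.4985, 0.1529, 0.1217]
tcp_rot: [-179.7, 0.0, 78.9]
wrist_force: [-0.1, -0.3, -3.6]
width: 0.0542
gripper_force: 56.9
```

```bash
python3 -c "
from h import *
plan((.501,.153,.03,78.8),(.501,.153,.01,78.8)); print(arm.state()['gripper_force'])"
```

```text
t 4.5667 at [0.4985 0.1529 0.1217] [-1.7968e+02  3.0000e-02  7.8870e+01] w 0.05421222314519248
(0.501, 0.153, 0.03, 78.8) [0.0025, 0.0117, 0.3668] [-0.0035, 0.0004, 0.0007] rows 2.2
(0.501, 0.153, 0.01, 78.8) [-0.0, -0.0, 0.08] [0.0, 0.0, 0.0] rows 0.5
56.87161445617676
```

Call:
{"api": "jog_arm", "payload": {
  "targets": [
    [[0, 0.005, 0.1], [0, 0, 0], 0.3],
    [[0.0025, 0.0117, 0.23], [-0.0035, 0, 0], 0.3],
    [[0.0025, 0.0117, 0.33], [-0.0035, 0, 0], 0.3],
    [[0.0025, 0.0117, 0.39], [-0.0035, 0, 0], 0.3],
    [[0.0025, 0.0117, 0.42], [-0.0035, 0, 0], 0.3],
    [[0.0025, 0.0117, 0.44], [-0.0035, 0, 0], 0.3],
    [[0.0025, 0.0117, 0.445], [-0.0035, 0, 0], 0.3],
    [[0.0025, 0.0117, 0.445], [-0.0035, 0, 0], 0.3]
  ]
}}

```text
t: 5.23
tool_pos: [0.5025, 0.1533, 0.0121]
tcp_rot: [179.9, -0.1, 78.8]
wrist_force: [-0.0, 1.1, -3.7]
width: 0.054
gripper_force: 56.7
```

Call:
{"api": "jog_arm", "payload": {
  "targets": [
    [[0, 0, 0], [0, 0, 0], 0.7],
    [[0, 0, 0], [0, 0, 0], 0.78],
    [[0, 0, 0], [0, 0, 0], 0.85],
    [[0, 0, 0], [0, 0, 0], 0.85]
  ]
}}

```text
t: 5.57
tool_pos: [0.5027, 0.1542, 0.0126]
tcp_rot: [179.8, -0.1, 78.8]
wrist_force: [0.4, 0.0, -0.7]
width: 0.0722
gripper_force: 0.0
```

Call:
{"api": "jog_arm", "payload": {
  "targets": [
    [[0, 0, -0.05], [0, 0, 0], 0.85],
    [[0, 0, -0.15], [0, 0, 0], 0.85],
    [[0, 0, -0.3], [0, 0, 0], 0.85],
    [[0, 0, -0.46], [0, 0, 0], 0.85],
    [[0, 0, -0.52], [0, 0, 0], 0.85]
  ]
}}

```text
t: 5.98
tool_pos: [0.5038, 0.1552, 0.1477]
tcp_rot: [179.5, -0.3, 78.8]
wrist_force: [1.5, 0.7, 0.1]
width: 0.0728
gripper_force: 0.0
```

```bash
python3 -c "
from h import *
c=read_camera('scene'); cv2.imwrite('pics/n1.png',c['frame'])
plan((.56,-.02,.17,90),(.63,-.165,.15,94.85)); w=cloud(c)
h=cv2.cvtColor(c['frame'],cv2.COLOR_BGR2HSV)
m=(np.hypot(w[...,0]-.501,w[...,1]-.153)<.05)&(w[...,2]>.012)&(w[...,2]<.05); q=w[m]; print(m.sum(),np.median(q,0),q.min(0),q.max(0),np.percentile(q[:,2],[5,50,95]))"
```

```text
t 6.0333 at [0.5048 0.1554 0.1488] [179.39  -0.32  78.83] w 0.07265636263214414
(0.56, -0.02, 0.17, 90) [-0.6452, 0.3535, -0.0847] [0.0071, -0.0029, -0.1241] rows 4.4
(0.63, -0.165, 0.15, 94.85) [-0.58, 0.28, 0.08] [0.0, 0.0, -0.0539] rows 3.9
389 [0.50461031 0.14957262 0.02925141] [0.47311139 0.12101262 0.01205967] [0.53312944 0.1821094  0.036643  ] [0.01341997 0.02925141 0.03395085]
```

View pics/n1.png

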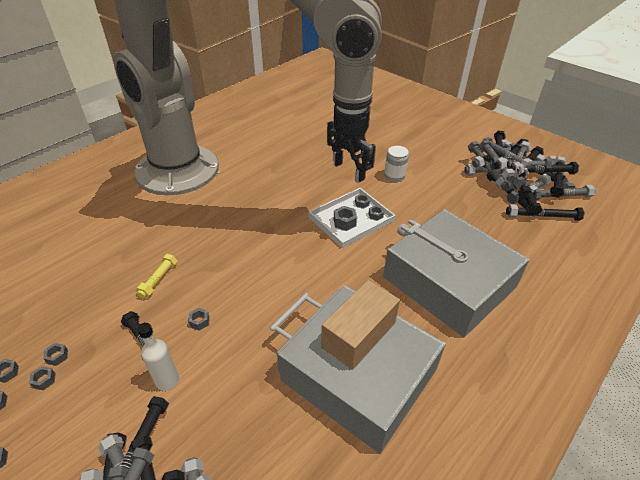

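The scene view shows the nut lying flat in the clear part of the tray at (345,217). Next I'll pin down the handle bar.

```bash
python3 - <<'E'
from h import *
import pickle
c=pickle.load(open("top0.pkl","rb")); hsv=cv2.cvtColor(c["frame"],cv2.COLOR_BGR2HSV).astype(int)
P1=[]
for u in range(386,416,3):
    col=hsv[190:212,u,1]; v=np.nonzero(col<90)[0]+190
    r=ray(c,u,v.mean(),.06); P1.append(r[:2])
P1=np.array(P1); print(P1.round(4)[::3], "yaw", np.degrees(np.arctan(-np.polyfit(P1[:,1],P1[:,0],1)[0])))
# end columns of bar
w=hsv[197:206,370:432,1].min(0); us=np.nonzero(w<90)[0]+370; print(us.min(),us.max(), ray(c,us.min(),202,.06),ray(c,us.max(),200,.06))
E
```

```text
[[ 0.6311 -0.1355]
 [ 0.6334 -0.1575]
 [ 0.6345 -0.1795]
 [ 0.6356 -0.2016]] yaw 4.677511898680561
377 421 [ 0.63248945 -0.11351464  0.06      ] [ 0.63670989 -0.22112667  0.06      ]
```

```bash
python3 -c "
from h import *
plan((.57,0,.17,90),(.634,-.168,.15,94.75),(.634,-.168,.042,94.75))"
```

```text
t 6.0333 at [0.5048 0.1554 0.1488] [179.39  -0.32  78.83] w 0.07265636263214414
(0.57, 0, 0.17, 90) [-0.559, 0.3772, -0.0839] [0.0071, -0.0029, -0.1241] rows 4.1
(0.634, -0.168, 0.15, 94.75) [-0.672, 0.256, 0.08] [0.0, 0.0, -0.0528] rows 4.3
(0.634, -0.168, 0.042, 94.75) [0.0, -0.0, 0.432] [0.0, 0.0, 0.0] rows 2.6
```

Call:
{"api": "jog_arm", "payload": {
  "targets": [
    [[-0.559, 0.3772, -0.0839], [0.0071, -0.0029, -0.1241], 0.5],
    [[-0.559, 0.3772, -0.0839], [0.0071, -0.0029, -0.1241], 0.5],
    [[-0.559, 0.3772, -0.0839], [0.0071, -0.0029, -0.1241], 0.5],
    [[-0.559, 0.3772, -0.0839], [0.0071, -0.0029, -0.1241], 0.5],
    [[-0.559, 0.3772, -0.0839], [0.0071, -0.0029, -0.1241], 0.5]
  ]
}}

```text
t: 6.45
tool_pos: [0.5696, -0.0107, 0.1641]
tcp_rot: [-179.6, 0.4, 89.4]
wrist_force: [0.2, -0.6, -0.5]
width: 0.0426
gripper_force: 0.0
```

Call:
{"api": "jog_arm", "payload": {
  "targets": [
    [[-0.672, 0.256, 0.08], [0, 0, -0.0528], 0.5],
    [[-0.672, 0.256, 0.08], [0, 0, -0.0528], 0.5],
    [[-0.672, 0.256, 0.08], [0, 0, -0.0528], 0.5],
    [[-0.672, 0.256, 0.08], [0, 0, -0.0528], 0.5],
    [[-0.672, 0.256, 0.08], [0, 0, -0.0528], 0.5],
    [[-0.672, 0.256, 0.08], [0, 0, -0.0528], 0.5],
    [[-0.672, 0.256, 0.08], [0, 0, -0.0528], 0.5],
    [[-0.672, 0.256, 0.08], [0, 0, -0.0528], 0.5]
  ]
}}

```text
t: 7.12
tool_pos: [0.6306, -0.1676, 0.143]
tcp_rot: [-179.5, 0.0, 94.8]
wrist_force: [0.2, 1.5, 0.4]
width: 0.0429
gripper_force: 0.0
```

```bash
python3 -c "
from h import *
plan((.634,-.168,.042,94.75))"
```

```text
t 7.1167 at [ 0.6306 -0.1676  0.143 ] [-1.7946e+02  4.0000e-02  9.4850e+01] w 0.04287418209962197
(0.634, -0.168, 0.042, 94.75) [-0.0025, 0.0171, 0.404] [-0.0061, 0.0004, 0.0011] rows 2.4
```

Call:
{"api": "jog_arm", "payload": {
  "targets": [
    [[-0.0025, 0.0171, 0.1], [-0.006, 0, 0], 0.5],
    [[-0.0025, 0.0171, 0.22], [-0.006, 0, 0], 0.5],
    [[-0.0025, 0.0171, 0.32], [-0.006, 0, 0], 0.5],
    [[-0.0025, 0.0171, 0.38], [-0.006, 0, 0], 0.5],
    [[-0.0025, 0.0171, 0.404], [-0.006, 0, 0], 0.5],
    [[-0.0025, 0.0171, 0.404], [-0.006, 0, 0], 0.5]
  ]
}}

```text
t: 7.62
tool_pos: [0.6334, -0.1688, 0.0407]
tcp_rot: [-179.9, 0.1, 94.8]
wrist_force: [-0.9, -0.6, 0.0]
width: 0.0426
gripper_force: 0.0
```

Call:
{"api": "jog_arm", "payload": {
  "targets": [
    [[0, 0, 0], [0, 0, 0], 0.3],
    [[0, 0, 0], [0, 0, 0], 0.2],
    [[0, 0, 0], [0, 0, 0], 0],
    [[0, 0, 0], [0, 0, 0], 0],
    [[0, 0, 0], [0, 0, 0], 0],
    [[0, 0, 0], [0, 0, 0], 0]
  ],
  "squeeze": 40
}}

```text
t: 8.12
tool_pos: [0.635, -0.1702, 0.0433]
tcp_rot: [179.9, 0.1, 94.7]
wrist_force: [-2.6, 0.9, 7.4]
width: 0.0092
gripper_force: 39.0
```

```bash
python3 -c "
from h import *
c=read_camera('scene'); cv2.imwrite('pics/h1.png',cv2.resize(c['frame'][180:400,200:460],None,fx=2,fy=2))
s=arm.state(); p=s['tool_pos'];print(s['width'],s['gripper_force'],s['wrist_force'])
u=np.radians(4.75);q=p-.15*np.array([np.cos(u),np.sin(u),0]); plan((q[0],q[1],p[2],94.75))"
```

```text
0.009357495174074866 39.046027064323425 [-2.58917298  0.44273738  6.4042225 ]
t 8.1667 at [ 0.635  -0.1702  0.0433] [1.799e+02 1.500e-01 9.474e+01] w 0.009357495174074866
(np.float64(0.48554627703006514), np.float64(-0.18263745535126974), np.float64(0.04332624564764183), 94.75) [-0.0001, -0.6, -0.001] [0.0011, 0.0016, -0.0001] rows 3.6
```

View pics/h1.png

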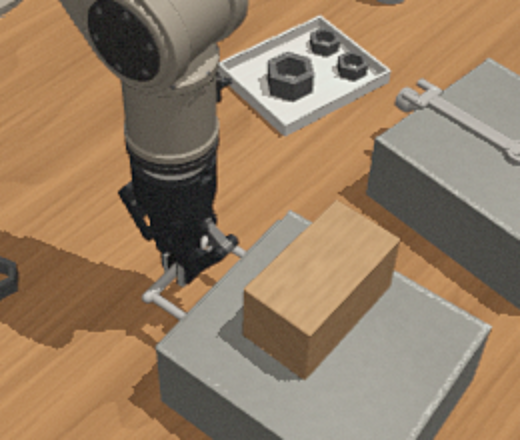

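The fingers have closed on the bar (at about (195,275) in the crop) and the carton is untouched. I'll pull the drawer steadily.

Call:
{"api": "jog_arm", "payload": {
  "targets": [
    [[0, -0.04, 0], [0, 0, 0], 0],
    [[0, -0.1, 0], [0, 0, 0], 0],
    [[0, -0.16, 0], [0, 0, 0], 0],
    [[0, -0.22, 0], [0, 0, 0], 0],
    [[0, -0.28, 0], [0, 0, 0], 0],
    [[0, -0.34, 0], [0, 0, 0], 0],
    [[0, -0.4, 0], [0, 0, 0], 0],
    [[0, -0.45, 0], [0, 0, 0], 0],
    [[0, -0.49, 0], [0, 0, 0], 0],
    [[0, -0.51, 0], [0, 0, 0], 0]
  ],
  "squeeze": 60
}}

```text
t: 9.0
tool_pos: [0.5078, -0.1812, 0.0434]
tcp_rot: [179.8, 0.2, 94.7]
wrist_force: [2.8, 1.2, 4.4]
width: 0.0089
gripper_force: 59.6
```

Call:
{"api": "jog_arm", "payload": {
  "targets": [
    [[0, -0.02, 0], [0, 0, 0], 0],
    [[0, -0.035, 0], [0, 0, 0], 0],
    [[0, -0.05, 0], [0, 0, 0], 0],
    [[0, -0.05, 0], [0, 0, 0], 0]
  ]
}}

```text
t: 9.33
tool_pos: [0.4956, -0.1822, 0.0433]
tcp_rot: [179.8, 0.2, 94.7]
wrist_force: [-0.3, -0.3, 8.5]
width: 0.0088
gripper_force: 60.1
```

Call:
{"api": "jog_arm", "payload": {
  "targets": [
    [[0, -0.015, 0], [0, 0, 0], 0],
    [[0, -0.03, 0], [0, 0, 0], 0],
    [[0, -0.045, 0], [0, 0, 0], 0],
    [[0, -0.045, 0], [0, 0, 0], 0],
    [[0, -0.045, 0], [0, 0, 0], 0]
  ]
}}

```text
t: 9.75
tool_pos: [0.4939, -0.1823, 0.0436]
tcp_rot: [178.8, 0.2, 94.8]
wrist_force: [27.3, -0.6, -23.0]
width: 0.0085
gripper_force: 59.0
```

The drawer has reached its stop, with the pull force up at 27 N. I'll ease off, release and lift.

Call:
{"api": "jog_arm", "payload": {
  "targets": [
    [[0, 0.02, 0], [0, 0, 0], 0],
    [[0, 0.03, 0], [0, 0, 0], 0],
    [[0, 0.034, 0], [0, 0, 0], 0.1],
    [[0, 0.034, 0], [0, 0, 0], 0.3],
    [[0, 0.034, 0], [0, 0, 0], 0.45],
    [[0, 0.034, 0], [0, 0, 0], 0.5],
    [[0, 0.034, 0], [0, 0, 0], 0.5]
  ]
}}

```text
t: 10.33
tool_pos: [0.4912, -0.1821, 0.0415]
tcp_rot: [-179.9, 0.1, 94.7]
wrist_force: [-0.0, 0.3, 0.7]
width: 0.0428
gripper_force: 0.0
```

Call:
{"api": "jog_arm", "payload": {
  "targets": [
    [[0, 0, -0.06], [0, 0, 0], 0.5],
    [[0, 0, -0.2], [0, 0, 0], 0.5],
    [[0, 0, -0.35], [0, 0, 0], 0.5],
    [[0, 0, -0.5], [0, 0, 0], 0.5],
    [[0, 0, -0.6], [0, 0, 0], 0.5]
  ]
}}

```text
t: 10.75
tool_pos: [0.4925, -0.1817, 0.1948]
tcp_rot: [179.9, 0.2, 94.7]
wrist_force: [0.7, -0.4, 0.1]
width: 0.043
gripper_force: 0.0
```

Call:
{"api": "jog_arm", "payload": {
  "targets": [
    [[0.4, -0.1, 0], [0, 0, 0], 0.6],
    [[0.4, -0.1, 0], [0, 0, 0], 0.6],
    [[0.4, -0.1, 0], [0, 0, 0], 0.6],
    [[0.4, -0.1, 0], [0, 0, 0], 0.6]
  ]
}}

```text
t: 11.08
tool_pos: [0.4569, -0.0796, 0.1916]
tcp_rot: [-179.9, 0.1, 95.1]
wrist_force: [-1.4, 0.1, 0.4]
width: 0.0511
gripper_force: 0.0
```

```bash
python3 -c "
from h import *
import pickle
for n in('top','scene'):
    c=read_camera(n); cv2.imwrite(f'pics/{n}2.png',c['frame']); pickle.dump(c,open(n+'2.pkl','wb'))
plan()"
```

```text
t 11.1833 at [ 0.4583 -0.0839  0.1915] [-1.7998e+02  1.5000e-01  9.4830e+01] w 0.05077504319138369
```

View pics/top2.png

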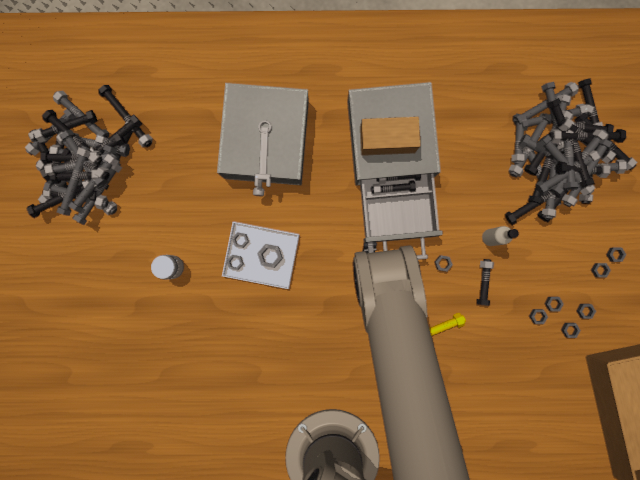

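The top view shows the drawer open: the front compartment is around (401,215), the divider is at row 194 and the front panel at row 237. The nut sits in the tray at (271,256), and the bolt is at (485,283).

```bash
python3 - <<'E'
from h import *
import pickle
c=pickle.load(open("top2.pkl","rb")); w=cloud(c); H=w[...,2]
m=np.zeros((480,640),bool); m[185:245,355:445]=1
fl=m&(abs(H-.014)<.006); n,l,s,ce=cv2.connectedComponentsWithStats(fl.astype(np.uint8)); 
k=1+np.argmax(s[1:,4]); q=w[l==k][:,:2].astype(np.float32); print("floor",s[k],cv2.minAreaRect(q))
for v in range(188,244,2): print(v,H[v,400].round(3),w[v,400,0].round(3),H[v,380].round(3),w[v,380,0].round(3))
u=np.radians(4.75);R=np.array([np.cos(u),np.sin(u)])
print("predicted from handle",np.array([.4945,-.1815])+R*(.048+.005+.0465))
# bolt from the scene view and top
hs=cv2.cvtColor(c["frame"],cv2.COLOR_BGR2HSV).astype(int)
d=(hs[...,2]<75)&(H>.006); d[:258]=0; d[310:]=0; d[:,:472]=0; d[:,497:]=0
v,uu=np.nonzero(d); p=np.array([ray(c,a,b,.015)[:2] for a,b in zip(uu,v)]); 
vx,vy,x0,y0=cv2.fitLine(p.astype(np.float32),cv2.DIST_L2,0,.01,.01).ravel(); print("bolt line",np.degrees(np.arctan2(vy,vx)),x0,y0,p.min(0),p.max(0))
q=w[(H>.026)&d]; print("high pts",len(q)); 
for lo,hi in((.37,.40),(.46,.50)):
    z=w[(H>.012)&(w[...,0]>lo)&(w[...,0]<hi)&(abs(w[...,1]+.387)<.03)]; print(lo,z.mean(0),z.max(0),z.min(0))
plan((.45,-.25,.2,40),(.431,-.3865,.15,-6),(.431,-.3865,.01,-6))
E
```

```text
floor [ 365  194   68   43 2334] ((0.6048145294189453, -0.17226864397525787), (0.09475117176771164, 0.1624242216348648), 4.8549699783325195)
188 0.035 0.67 0.034 0.671
190 0.034 0.665 0.032 0.666
192 0.016 0.663 0.031 0.661
194 0.054 0.653 0.014 0.659
196 0.017 0.653 0.054 0.648
198 0.018 0.647 0.017 0.648
200 0.017 0.642 0.016 0.643
202 0.012 0.638 0.014 0.638
204 0.01 0.633 0.015 0.633
206 0.015 0.628 0.011 0.628
208 0.012 0.623 0.012 0.623
210 0.02 0.617 0.013 0.618
212 0.01 0.613 0.016 0.612
214 0.011 0.608 0.016 0.607
216 0.01 0.602 0.012 0.603
218 0.012 0.597 0.014 0.597
220 0.009 0.592 0.013 0.592
222 0.013 0.587 0.011 0.587
224 0.008 0.582 0.009 0.583
226 0.015 0.577 0.015 0.577
228 0.011 0.572 0.009 0.572
230 0.014 0.567 0.014 0.567
232 0.014 0.562 0.013 0.562
234 0.076 0.553 0.014 0.557
236 0.08 0.548 0.073 0.548
238 0.08 0.543 0.075 0.543
240 -0.003 0.542 0.079 0.538
242 0.002 0.537 0.001 0.537
predicted from handle [ 0.59365827 -0.17326058]
bolt line -5.821891 0.420547 -0.3844394 [ 0.37679437 -0.40083374] [ 0.49208419 -0.36595033]
high pts 66
0.37 [ 0.38825299 -0.37771662  0.02436167] [ 0.39990155 -0.36272845  0.03316247] [ 0.3772926  -0.39567485  0.01256021]
0.46 [ 0.4773678  -0.3879665   0.02492831] [ 0.49206126 -0.37399185  0.03762909] [ 0.46194508 -0.40860742  0.01343166]
t 11.1833 at [ 0.4583 -0.0839  0.1915] [-1.7998e+02  1.5000e-01  9.4830e+01] w 0.05077504319138369
(0.45, -0.25, 0.2, 40) [-0.6594, -0.0892, -0.0323] [0.0006, 0.0017, 0.6093] rows 7.7
(0.431, -0.3865, 0.15, -6) [-0.4092, 0.3694, 0.2] [0.0, -0.0, 0.5111] rows 6.4
(0.431, -0.3865, 0.01, -6) [0.0, -0.0, 0.56] [0.0, 0.0, 0.0] rows 3.4
```

Call:
{"api": "jog_arm", "payload": {
  "targets": [
    [[-0.33, -0.05, -0.02], [0, 0, 0.3], 0.7],
    [[-0.6594, -0.0892, -0.0323], [0.0006, 0.0017, 0.6093], 0.7],
    [[-0.6594, -0.0892, -0.0323], [0.0006, 0.0017, 0.6093], 0.7],
    [[-0.6594, -0.0892, -0.0323], [0.0006, 0.0017, 0.6093], 0.7],
    [[-0.6594, -0.0892, -0.0323], [0.0006, 0.0017, 0.6093], 0.7],
    [[-0.6594, -0.0892, -0.0323], [0.0006, 0.0017, 0.6093], 0.7],
    [[-0.6594, -0.0892, -0.0323], [0.0006, 0.0017, 0.6093], 0.7],
    [[-0.6594, -0.0892, -0.0323], [0.0006, 0.0017, 0.6093], 0.7],
    [[-0.6594, -0.0892, -0.0323], [0.0006, 0.0017, 0.6093], 0.7]
  ]
}}

```text
t: 11.93
tool_pos: [0.4496, -0.252, 0.1994]
tcp_rot: [-180.0, 0.0, 39.6]
wrist_force: [0.0, 0.1, -0.3]
width: 0.0597
gripper_force: 0.0
```

Call:
{"api": "jog_arm", "payload": {
  "targets": [
    [[-0.4092, 0.3694, 0.2], [0, 0, 0.5111], 0.7],
    [[-0.4092, 0.3694, 0.2], [0, 0, 0.5111], 0.7],
    [[-0.4092, 0.3694, 0.2], [0, 0, 0.5111], 0.7],
    [[-0.4092, 0.3694, 0.2], [0, 0, 0.5111], 0.7],
    [[-0.4092, 0.3694, 0.2], [0, 0, 0.5111], 0.7],
    [[-0.4092, 0.3694, 0.2], [0, 0, 0.5111], 0.7],
    [[-0.4092, 0.3694, 0.2], [0, 0, 0.5111], 0.7],
    [[-0.4092, 0.3694, 0.2], [0, 0, 0.5111], 0.7],
    [[-0.4092, 0.3694, 0.2], [0, 0, 0.5111], 0.7],
    [[-0.4092, 0.3694, 0.2], [0, 0, 0.5111], 0.7]
  ]
}}

```text
t: 12.77
tool_pos: [0.4307, -0.3871, 0.1496]
tcp_rot: [-180.0, 0.0, -5.9]
wrist_force: [0.0, 1.0, 0.5]
width: 0.0598
gripper_force: 0.0
```

```bash
python3 -c "
from h import *
plan((.431,-.385,.007,-6))"
```

```text
t 12.7667 at [ 0.4307 -0.3871  0.1496] [-1.7997e+02  1.0000e-02 -5.9500e+00] w 0.059813616269212534
(0.431, -0.385, 0.007, -6) [0.0006, -0.0082, 0.5704] [-0.0004, 0.0001, 0.0006] rows 3.4
```

Call:
{"api": "jog_arm", "payload": {
  "targets": [
    [[0, -0.008, 0.12], [0, 0, 0], 0.7],
    [[0, -0.008, 0.28], [0, 0, 0], 0.7],
    [[0, -0.008, 0.42], [0, 0, 0], 0.7],
    [[0, -0.008, 0.52], [0, 0, 0], 0.7],
    [[0, -0.008, 0.56], [0, 0, 0], 0.7],
    [[0, -0.008, 0.57], [0, 0, 0], 0.7],
    [[0, -0.008, 0.57], [0, 0, 0], 0.7]
  ]
}}

```text
t: 13.35
tool_pos: [0.4313, -0.3849, 0.0074]
tcp_rot: [-180.0, 0.0, -6.1]
wrist_force: [0.8, 0.2, -0.3]
width: 0.06
gripper_force: 0.0
```

Call:
{"api": "jog_arm", "payload": {
  "targets": [
    [[0, 0, 0], [0, 0, 0], 0.5],
    [[0, 0, 0], [0, 0, 0], 0.4],
    [[0, 0, 0], [0, 0, 0], 0.3],
    [[0, 0, 0], [0, 0, 0], 0.2],
    [[0, 0, 0], [0, 0, 0], 0],
    [[0, 0, 0], [0, 0, 0], 0],
    [[0, 0, 0], [0, 0, 0], 0],
    [[0, 0, 0], [0, 0, 0], 0]
  ],
  "squeeze": 60
}}

```text
t: 14.02
tool_pos: [0.4319, -0.3854, 0.0089]
tcp_rot: [180.0, -0.1, -6.1]
wrist_force: [-1.5, 1.0, 7.3]
width: 0.0179
gripper_force: 58.4
```

Call:
{"api": "jog_arm", "payload": {
  "targets": [
    [[0, 0, -0.03], [0, 0, 0], 0],
    [[0, 0, -0.1], [0, 0, 0], 0],
    [[0, 0, -0.2], [0, 0, 0], 0],
    [[0, 0, -0.32], [0, 0, 0], 0],
    [[0, 0, -0.42], [0, 0, 0], 0],
    [[0, 0, -0.5], [0, 0, 0], 0],
    [[0, 0, -0.55], [0, 0, 0], 0],
    [[0, 0, -0.58], [0, 0, 0], 0],
    [[0, 0, -0.6], [0, 0, 0], 0],
    [[0, 0, -0.6], [0, 0, 0], 0]
  ]
}}

```text
t: 14.85
tool_pos: [0.431, -0.3847, 0.1577]
tcp_rot: [-180.0, -0.0, -6.1]
wrist_force: [1.5, -1.1, -5.2]
width: 0.0173
gripper_force: 59.3
```

```bash
python3 -c "
from h import *
c=read_camera('scene'); cv2.imwrite('pics/b1.png',cv2.resize(c['frame'][180:430,60:380],None,fx=2,fy=2))
w=cloud(c); s=arm.state();print(s['gripper_force'],s['wrist_force'])
plan((.47,-.27,.17,45),(.602,-.171,.17,94.75),(.602,-.171,.03,94.75))"
```

```text
59.32950496673584 [-0.38104895 -0.82291372 -4.94504337]
t 14.9 at [ 0.4307 -0.3844  0.1569] [-1.7994e+02  4.0000e-02 -6.0900e+00] w 0.01781993147860068
(0.47, -0.27, 0.17, 45) [0.1077, -0.4719, -0.0521] [-0.0008, 0.0001, -0.5677] rows 7.1
(0.602, -0.171, 0.17, 94.75) [0.6534, 0.0933, 0.0] [0.0, 0.0, -0.5528] rows 6.9
(0.602, -0.171, 0.03, 94.75) [0.0, -0.0, 0.56] [0.0, 0.0, 0.0] rows 3.4
```

View pics/b1.png

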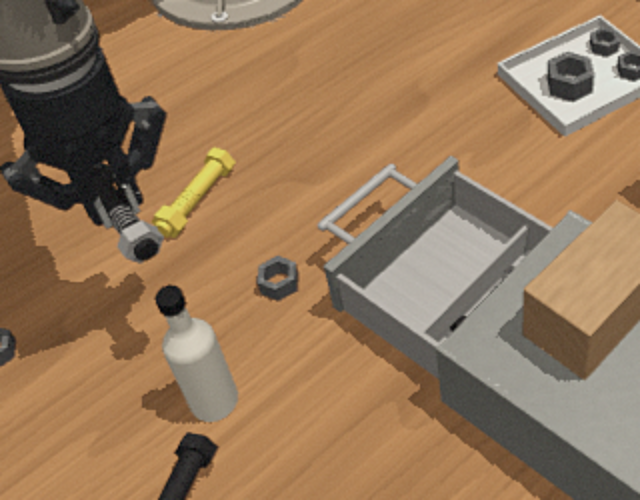

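The bolt is gripped level, nut end at (140,243) in the crop; the bottle and the open drawer are undisturbed. I'll carry it over.

Call:
{"api": "jog_arm", "payload": {
  "targets": [
    [[0.015, -0.07, -0.02], [0, 0, -0.04], 0],
    [[0.03, -0.16, -0.04], [0, 0, -0.11], 0],
    [[0.05, -0.25, -0.05], [0, 0, -0.19], 0],
    [[0.07, -0.33, -0.0521], [0, 0, -0.27], 0],
    [[0.09, -0.39, -0.0521], [0, 0, -0.35], 0],
    [[0.1, -0.44, -0.0521], [0, 0, -0.43], 0],
    [[0.1077, -0.4719, -0.0521], [0, 0, -0.5], 0],
    [[0.1077, -0.4719, -0.0521], [0, 0, -0.55], 0],
    [[0.1077, -0.4719, -0.0521], [0, 0, -0.5677], 0]
  ]
}}

```text
t: 15.65
tool_pos: [0.4698, -0.269, 0.1689]
tcp_rot: [-179.8, -0.0, 45.3]
wrist_force: [-1.3, -0.1, -4.6]
width: 0.0177
gripper_force: 59.4
```

Call:
{"api": "jog_arm", "payload": {
  "targets": [
    [[0.05, 0.01, 0], [0, 0, -0.05], 0],
    [[0.14, 0.02, 0], [0, 0, -0.12], 0],
    [[0.25, 0.035, 0], [0, 0, -0.2], 0],
    [[0.36, 0.05, 0], [0, 0, -0.28], 0],
    [[0.46, 0.065, 0], [0, 0, -0.36], 0],
    [[0.55, 0.08, 0], [0, 0, -0.44], 0],
    [[0.62, 0.09, 0], [0, 0, -0.5], 0],
    [[0.65, 0.0933, 0], [0, 0, -0.54], 0],
    [[0.65, 0.0933, 0], [0, 0, -0.5528], 0],
    [[0.65, 0.0933, 0], [0, 0, -0.5528], 0]
  ]
}}

```text
t: 16.48
tool_pos: [0.6009, -0.1718, 0.1688]
tcp_rot: [-179.9, -0.1, 94.8]
wrist_force: [-0.3, 1.1, -4.4]
width: 0.0176
gripper_force: 59.3
```

```bash
python3 -c "
from h import *
c=read_camera('scene'); w=cloud(c); s=arm.state();print(s['gripper_force'],s['wrist_force'])
# heights of the held bolt along its length
p=s['tool_pos']; u=np.radians(94.75); a=np.array([np.cos(u),np.sin(u)]); d=w[...,:2]-p[:2]; al=d@a; ac=d@np.array([a[1],-a[0]])
for l in range(-80,90,10):
    m=(al*1e3>l)&(al*1e3<=l+10)&(abs(ac)<.025)&(w[...,2]>.1)&(w[...,2]<.22)
    if m.sum()>3: print(l,m.sum(),np.percentile(w[m][:,2],[5,50,95]).round(4))
plan((.602,-.175,.06,94.75),(.602,-.175,.025,94.75))"
```

```text
59.349315762519836 [-0.31385661 -0.40158431 -5.07925681]
-60 152 [0.1625 0.178  0.1895]
-50 80 [0.1754 0.1875 0.1905]
-40 45 [0.1747 0.1816 0.1847]
-30 58 [0.1741 0.1817 0.185 ]
-20 163 [0.174  0.1882 0.2178]
-10 209 [0.1776 0.1932 0.217 ]
0 69 [0.1799 0.1945 0.219 ]
30 14 [0.16   0.1666 0.1748]
40 21 [0.1683 0.1757 0.1911]
50 6 [0.1737 0.1774 0.1784]
t 16.5333 at [ 0.6005 -0.1726  0.1691] [-1.7985e+02 -6.0000e-02  9.4620e+01] w 0.017750702912966338
(0.602, -0.175, 0.06, 94.75) [-0.0104, 0.0064, 0.4362] [-0.0017, -0.0007, -0.0015] rows 2.6
(0.602, -0.175, 0.025, 94.75) [0.0, -0.0, 0.14] [0.0, 0.0, 0.0] rows 0.8
```

Call:
{"api": "jog_arm", "payload": {
  "targets": [
    [[-0.01, 0.006, 0.08], [0, 0, 0], 0],
    [[-0.01, 0.006, 0.2], [0, 0, 0], 0],
    [[-0.01, 0.006, 0.31], [0, 0, 0], 0],
    [[-0.01, 0.006, 0.4], [0, 0, 0], 0],
    [[-0.01, 0.006, 0.46], [0, 0, 0], 0],
    [[-0.01, 0.006, 0.51], [0, 0, 0], 0],
    [[-0.01, 0.006, 0.55], [0, 0, 0], 0],
    [[-0.01, 0.006, 0.575], [0, 0, 0], 0],
    [[-0.01, 0.006, 0.577], [0, 0, 0], 0],
    [[-0.01, 0.006, 0.577], [0, 0, 0], 0]
  ]
}}

```text
t: 17.37
tool_pos: [0.604, -0.1742, 0.0266]
tcp_rot: [180.0, -0.0, 94.7]
wrist_force: [0.3, 0.4, -4.5]
width: 0.0176
gripper_force: 59.4
```

Call:
{"api": "jog_arm", "payload": {
  "targets": [
    [[0, 0, 0.006], [0, 0, 0], 0],
    [[0, 0, 0.01], [0, 0, 0], 0],
    [[0, 0, 0.012], [0, 0, 0], 0],
    [[0, 0, 0.012], [0, 0, 0], 0],
    [[0, 0, 0.012], [0, 0, 0], 0.25],
    [[0, 0, 0.012], [0, 0, 0], 0.35],
    [[0, 0, 0.012], [0, 0, 0], 0.5],
    [[0, 0, 0.012], [0, 0, 0], 0.5],
    [[0, 0, 0.012], [0, 0, 0], 0.5]
  ]
}}

```text
t: 18.12
tool_pos: [0.6077, -0.1736, 0.0255]
tcp_rot: [179.5, -0.0, 94.8]
wrist_force: [6.0, 1.0, 3.1]
width: 0.0426
gripper_force: 0.0
```

Call:
{"api": "jog_arm", "payload": {
  "targets": [
    [[0, 0, -0.03], [0, 0, 0], 0.5],
    [[0, 0, -0.12], [0, 0, 0], 0.5],
    [[0, 0, -0.25], [0, 0, 0], 0.5],
    [[0, 0, -0.4], [0, 0, 0], 0.5],
    [[0, 0, -0.55], [0, 0, 0], 0.5],
    [[0, 0, -0.65], [0, 0, 0], 0.5]
  ]
}}

```text
t: 18.62
tool_pos: [0.6049, -0.1742, 0.1901]
tcp_rot: [179.7, 0.0, 94.8]
wrist_force: [0.1, -0.6, -0.2]
width: 0.0427
gripper_force: 0.0
```

Call:
{"api": "jog_arm", "payload": {
  "targets": [
    [[0.2, -0.3, 0], [0, 0, 0], 0.5],
    [[0.4, -0.6, 0], [0, 0, 0], 0.5],
    [[0.4, -0.6, 0], [0, 0, 0], 0.5],
    [[0.4, -0.6, 0], [0, 0, 0], 0.5],
    [[0.4, -0.6, 0], [0, 0, 0], 0.5],
    [[0.4, -0.6, 0], [0, 0, 0], 0.5],
    [[0.4, -0.6, 0], [0, 0, 0], 0.5],
    [[0.4, -0.6, 0], [0, 0, 0], 0.5]
  ]
}}

```text
t: 19.28
tool_pos: [0.4471, -0.0876, 0.1864]
tcp_rot: [179.9, -0.0, 94.7]
wrist_force: [0.2, 0.5, 0.5]
width: 0.0427
gripper_force: 0.0
```

```bash
python3 - <<'E'
from h import *
import pickle
c=read_camera('top'); w=cloud(c); H=w[...,2]; a=c['frame'][60:320,140:540]; cv2.imwrite('pics/end.png',cv2.resize(a,None,fx=2,fy=2))
hs=cv2.cvtColor(c["frame"],cv2.COLOR_BGR2HSV).astype(int)
m=np.zeros((480,640),bool); m[198:233,367:436]=1; m&=(H>.024)&(H<.07)
v,u=np.nonzero(m); p=np.array([ray(c,x,y,.03)[:2] for x,y in zip(u,v)]).astype(np.float32); print(cv2.minAreaRect(p),np.percentile(H[m],[5,50,95]))
for v in range(230,244): print(v,[H[v,x].round(3) for x in(385,400,415)],w[v,400,0].round(3))
c0=pickle.load(open('top2.pkl','rb')); print("panel shift cols diff", [ (cloud(c0)[v,415,2].round(3),H[v,415].round(3)) for v in range(228,242,2)])
print(arm.state()['wrist_force'],arm.state()['tool_pos'])
E
```

```text
((0.6031721234321594, -0.17634958028793335), (0.17052778601646423, 0.08537059277296066), 89.62776184082031) [0.02909201 0.03842262 0.06346021]
230 [np.float64(0.015), np.float64(0.013), np.float64(0.009)] 0.567
231 [np.float64(0.016), np.float64(0.01), np.float64(0.012)] 0.564
232 [np.float64(0.018), np.float64(0.012), np.float64(0.011)] 0.562
233 [np.float64(0.01), np.float64(0.014), np.float64(0.077)] 0.559
234 [np.float64(0.012), np.float64(0.073), np.float64(0.075)] 0.553
235 [np.float64(0.077), np.float64(0.077), np.float64(0.075)] 0.55
236 [np.float64(0.077), np.float64(0.078), np.float64(0.071)] 0.548
237 [np.float64(0.079), np.float64(0.084), np.float64(0.074)] 0.545
238 [np.float64(0.081), np.float64(0.077), np.float64(0.03)] 0.543
239 [np.float64(0.077), np.float64(0.052), np.float64(-0.006)] 0.542
240 [np.float64(0.075), np.float64(0.003), np.float64(0.007)] 0.542
241 [np.float64(0.067), np.float64(-0.003), np.float64(-0.003)] 0.54
242 [np.float64(0.06), np.float64(-0.001), np.float64(0.001)] 0.537
243 [np.float64(0.069), np.float64(-0.005), np.float64(0.001)] 0.535
panel shift cols diff [(np.float64(0.011), np.float64(0.009)), (np.float64(0.01), np.float64(0.009)), (np.float64(0.02), np.float64(0.011)), (np.float64(0.081), np.float64(0.075)), (np.float64(0.075), np.float64(0.071)), (np.float64(0.03), np.float64(0.03)), (np.float64(0.002), np.float64(0.007))]
[-0.47268658  0.28798342 -0.16303591] [ 0.44723325 -0.08764672  0.18622566]
```

View pics/end.png

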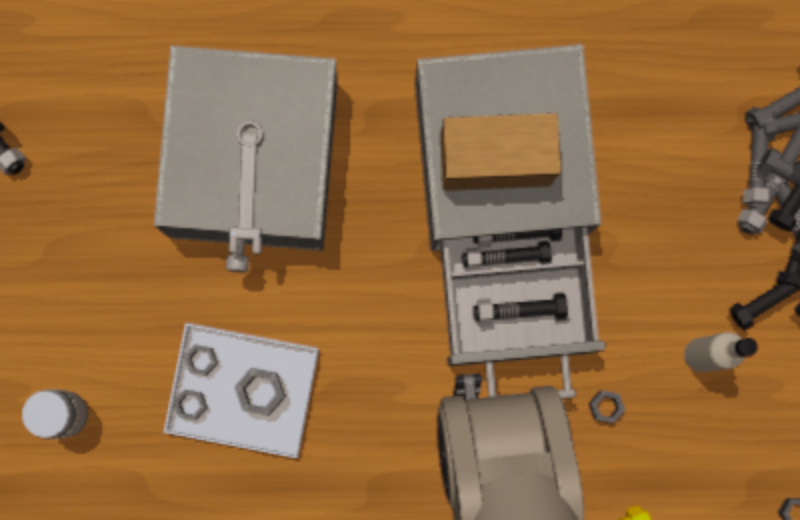

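The top view shows the bolt lying in the front compartment at crop (520,310), the nut in the tray at (261,392), and everything else in place. I felt about 6 N while releasing, so I'll check whether the drawer shifted.

```bash
python3 - <<'E'
from h import *
import pickle
c0=pickle.load(open('top2.pkl','rb')); a0=cv2.cvtColor(c0['frame'],cv2.COLOR_BGR2GRAY).astype(np.float32)
a1=cv2.cvtColor(read_camera('top')['frame'],cv2.COLOR_BGR2GRAY).astype(np.float32)
for nm,(r,q) in dict(panel=((226,246),(424,444)),bar=((238,260),(416,430)),fixed=((170,186),(420,444))).items():
    t=a0[r[0]:r[1],q[0]:q[1]]; s=a1[r[0]-4:r[1]+4,q[0]-4:q[1]+4]
    m=cv2.matchTemplate(s,t,cv2.TM_CCOEFF_NORMED); k=np.unravel_index(m.argmax(),m.shape); col=m[:,k[1]]; i=k[0]
    sub=.5*(col[i-1]-col[i+1])/(col[i-1]-2*col[i]+col[i+1]) if 0<i<8 else 0
    print(nm,"dv px",i+sub-4,"du",k[1]-4,m.max())
# bolt in the compartment and bar position
c=c0; hs=cv2.cvtColor(read_camera('top')['frame'],cv2.COLOR_BGR2HSV).astype(int)
d=np.zeros((480,640),np.uint8); d[200:230,370:432]=(hs[200:230,370:432,2]<80); v,u=np.nonzero(d)
p=np.array([ray(c,x,y,.029)[:2] for x,y in zip(u,v)]); print("bolt dark",p.mean(0),p.min(0),p.max(0))
E
```

```text
panel dv px -0.042455099523067474 du 0 0.9995144
bar dv px -0.01429076213389635 du 0 0.9700002
fixed dv px -0.018988562747836113 du 0 0.99944055
bolt dark [ 0.60577727 -0.18956785] [ 0.59100761 -0.25200924] [ 0.64046019 -0.11623828]
```

```bash
python3 -c "
from station import arm
print(arm.sign_off())"
```

```text
the job is handed in; nothing more can be done
None
```

I handed the job in at about 19 s of the 69 s allowed: the big nut lies flat in the tray's clear part, the bar-handled drawer is out at its stop, and the bolt lies level in its front compartment. The final picture showed nothing else disturbed, but hand-in returned no verdict.

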